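# Set the polariser ring by its lever and brake it

## Robot

A 6-joint arm with a two-finger parallel gripper is mounted at the origin on a cart in front of the work surface, level with it; the furniture and walls round the work are solid. World frame = base frame: x ahead of the robot, y to its left, z up, the work surface at z = 0. Lengths are in m, angles in rad, forces in N, time in s.
With the tool pointing down it reaches from about 0.325 to 0.775 m from the base axis. Payload 9.3 kg.
Tool frame: the origin (TCP) lies on the front face of the gripper's body, between the roots of the fingers; the fingertips stand 73 mm ahead of it and the grasp point (between the pads) lies 54 mm ahead of it (tips_ahead is the distance from the TCP to the fingertips, in m); z points along the fingers, x is the direction in which the jaws open and shut, and the axes are right-handed (so a half turn about z gives the same grasp; the last joint's range is limited). The gripper opens to 85 mm and grips with 20 to 120 N. Pads are 22 mm wide; open, the fingers measure 114 mm over their backs; the gripper's body (76 mm by 85 mm) begins 54 mm behind the grasp point. The pads swing forward as they close: fully open they stand 13 mm farther back than shut.
Start: joints at [-1.259, 0.259, 0.021, 1.334, 0, 1.418], TCP at [0.247, -0.492, 0.304] pointing down, gripper open.
Joint ranges: [-3.04, 3.04], [-0.91, 1.82], [-1.04, 1.36], [-1.92, 1.95], [-1.52, 1.45], [-3.14, 3.14]. Speed limits (rad/s): [2.22, 2.22, 2.79, 3.14, 3.14, 3.14].

## Interface

Orientations are given as a rotation vector (axis times angle).
In Python, from rig import observe, grab_frame, get_calibration, job_done, tips_ahead gives the robot as it stands. The module is installed in compiled form; this text tells all that it offers.
- The arm moves only by the tool play_rows, never from a script. Its argument "steps" is a list of rows, each an object of numbers: "dx", "dy", "dz": the shift along the tool's x, y, z in units of 60 mm (1.0 is 60 mm); "ax", "ay", "az": the turn, a rotation vector about the tool's x, y, z in units of 6 degrees (1.0 is 6 degrees). In form: [{"dx": .., "dy": .., "dz": .., "ax": .., "ay": .., "az": ..}, ...]. A call has 1 to 20 rows; each row is the pose to reach, as a shift and turn from the pose commanded when the call began, along the tool's axes at that moment; what a row does not reach only later rows make up. A row lasts 1/8 s, in which the tool goes at most 62.5 mm and 10.7 degrees, less where a joint would pass 70% of its speed; a pose out of reach is approached as far as the arm can. A call with a gripper value outside its range is refused whole. "gripper" is the closure, from -1 (fully open) to 1 (shut), set as the call begins (left out, the last holds). The fingers move at their own pace and stop on an object; the grip force is fixed at half the most. Time passes only in rows, so rows that repeat a pose let the fingers close. It gives the time, the measured TCP pose, the force and the opening at its end, in the units of the state.
- observe(): the state, without advancing time (a new reading comes with each control period).
- grab_frame(name): name is "side" or "top"; returns the picture (400x640x3 uint8, red, green, blue); there is no depth.
- get_calibration(name): a dict with "mtx" (3x3 intrinsics, pixels), "view" (4x4, takes a point from world to camera coordinates). Camera axes: x right, y up, looking along -z (the intrinsics and any distortion apply to the point x, -y, -z); pixel columns grow to the right and rows downward; lengths in m; the calibration is good to about 2 mm. A picture is of the moment at which its call begins. get_calibration takes no time and is no camera call.
- job_done(): hands the job in, once; it reports no verdict.
The state is a dict: "time": time; "joint_positions": joint angles; "qvel": joint speeds; "joint_torque": joint torques, N m; "tool_pos": TCP position; "orientation": TCP orientation; "contact_force": force on the tool from outside, world axes, zero at the start; "ft_torque": the same for the moment, N m; "gripper_width": finger opening in m.
Only numpy, scipy, OpenCV 4.12 (cv2) and the standard library are available. Lean on these libraries where they do the work, as an engineer would, in place of code of your own. Each camera call takes 0.05 s, during which the arm holds its last target. There are 200 camera calls.

## Task

On the round light base, gently push the upright lever pin of the polariser ring around its arc until the ring's pointer is lined up with the one long mark on the scale. Then push the post of the brake slide in towards the ring until it stops, so that the setting is held. Only push with the fingers: pinch and lift nothing, and leave the petri dish on the stage and the things standing around where they are.

Things in the scene. Friction and masses are not known exactly. Their poses are not given: they have to be found in the camera images.
- light_base: Fixed grey and white light base: a foot plate 210 x 210 mm, top 16 mm above the worktop, with a round drum and scale collar on it. Origin: centre of its underside, on the ring's vertical axis. z is up; its -x side (where the lever works) faces the robot, more or less; its -y side carries the brake slide. Fixed to the worktop. Nothing of it within the ring's lever arc stands higher than the ring's top face (60 mm), except the lever pin and the petri dish.
- collar: Flat aluminium scale collar, fixed, radius 108 mm, top face 46 mm above the worktop, centred on the ring's axis. Black marks every 10 degrees all the way round, from radius 88 to 95.5 mm, 1.3 mm wide; just one mark is long and wide (radius 88 to 107 mm, 4.5 mm wide). Origin at the worktop on the ring's axis; the long mark lies along its -x axis. How far the collar is turned on the base differs each time.
- long_mark (a point): Inner end of the long mark on the scale collar, 88 mm from the ring's axis, 46 mm above the worktop.
- polariser_ring (a joint): Angle (rad) of the dark knurled ring about the base's vertical axis: 0 when pointer and lever pin point to the base's -x side, growing counter-clockwise as seen from above; stops at -1.35 and 1.35. Dry friction of about 0.12 N m (about 2 N at the pin); it stays where it is left. It starts clockwise (negative) of the long mark, by 0.4 to 1.7 rad, so the pin has to be pushed counter-clockwise.
- pointer_tip (a point): Tip of the ring's narrow steel pointer, 86 mm from the ring's axis, 46 mm above the worktop, just inside the marks. Pointer and lever pin stand at the same angle about the axis.
- lever_top (a point): Centre of the top of the lever: a plain upright steel pin, 10 mm in diameter, standing on the ring 62 mm from its axis, from 60 mm (ring's top face) to 92 mm above the worktop. A fingertip may come as low as 64 mm here.
- brake_slide (a joint): Position (m) of the brake slide: 0 fully out, 0.025 at its inner stop, growing along the base's +y axis towards the ring's axis. Starts at 0 to 0.004. Friction about 1.5 N, no spring; it stays where it is left and does not resist or move the ring.
- brake_top (a point): Centre of the top, 78 mm above the worktop, of the brake slide's post: a black cap 18 mm in diameter and 16 mm high on a 12 mm steel post, which rises from the flat slide (top at 26 mm). It is 155 mm from the ring's axis on the base's -y side when fully out, 130 mm when home. The guide below it ends 180 mm from the axis and is at most 25 mm high.
- petri_0: Shut petri dish, 60 mm across, 13 mm high, loose, on the white stage in the middle of the ring, its underside about 59 mm above the worktop. Origin at the centre of its underside. To be left alone.
- small_flask_a: Conical flask with stopper, 64 mm across, 121 mm high, loose, behind the light base. Origin: centre of underside. Bystander.
- timer: Small white timer, 66 x 62 x 18 mm, loose, to the left of the light base. Origin: centre of underside. Bystander.
- white_jar: White jar with screw cap, 68 mm across, 85 mm high, loose, left. Origin: centre of underside. Bystander.
- clear_jar: Clear jar with black cap, 68 mm across, 100 mm high, loose, left. Origin: centre of underside. Bystander.
- cell_0: Black round test cell with red top, 69 mm across, 83 mm high, loose, right. Origin: centre of underside. Bystander.
- cell_2: Black round test cell with red top, 71 mm across, 83 mm high, loose, right. Origin: centre of underside. Bystander.
- lab_notebook: Notebook, 148 x 109 x 15 mm, lying at the right front. Origin: centre of underside. Bystander.

How it is judged:
On the way, in this order (a step that is already met when the one before it is completed fails the run):
1. the ring's pointer stands at the long mark (within 5 mm) while the brake slide is still out (less than 10 mm in) (horizontal distance between pointer_tip and long_mark below 0.005 m and value of joint brake_slide below 0.01 m and velocity of joint polariser_ring between -0.05 and 0.05 rad/s), for 0.3 s.
2. the brake slide is pushed home (value of joint brake_slide above 0.021 m), for 0.2 s.
At the end, for the whole second after the job is handed in: The pointer's tip is within 5 mm (across the bench) of the inner end of the long mark, ring at rest; the brake slide is at least 21 mm of its 25 mm in; the petri dish is within 10 mm and every bystander within 20 mm of where it stood (horizontal distance between pointer_tip and long_mark below 0.005 m and value of joint brake_slide above 0.021 m and velocity of joint polariser_ring between -0.05 and 0.05 rad/s and distance of petri_0 from where it was at the start of the episode below 0.01 m and distance of each of small_flask_a, timer, white_jar, clear_jar, cell_0, cell_2, lab_notebook from where it was at the start of the episode below 0.02 m); the robot touches nothing.
It fails at once if the lever or ring is pinched or shoved hard (over 30 N) (contact force between the fingers and polariser_ring above 30 N).
It fails at once if the brake post is pinched or shoved hard (over 35 N) (contact force between the fingers and brake_slide above 35 N).
It fails at once if the petri dish is lifted (5 mm) or shifted (10 mm) (height (world z) of petri_0 above 0.065 m or distance of petri_0 from where it was at the start of the episode above 0.01 m).
It fails at once if a bystander is moved by more than 20 mm (distance of any of small_flask_a, timer, white_jar, clear_jar, cell_0, cell_2, lab_notebook from where it was at the start of the episode above 0.02 m).
It also fails if it takes over 51 s, if anything falls off the work surface, if the arm or the gripper's body presses on something with over 40 N, if the wrist force passes 120 N, or if a joint passes its speed limit or range.

## Working session

There is one attempt and no reset: what is moved stays moved. The work goes in short steps, Python scripts to look and compute and a tool call to move; the robot and the scene stay as the last step left them, time stands still between calls to the robot, and variables do not carry over. Pictures are saved under pics/ and viewed, about 8 in all and at most 12, crops included, and the job is handed in when it is done.

Besides the shell and the picture viewer there is one more tool, called after "Request:" in YAML: its name, and indented under it one key for each argument. play_rows: Moves the arm, as the interface text tells. Its arguments: {"type":"object","properties":{"steps":{"type":"array","items":{"type":"object","properties":{"dx":{"type":"number"},"dy":{"type":"number"},"dz":{"type":"number"},"ax":{"type":"number"},"ay":{"type":"number"},"az":{"type":"number"}}}},"gripper":{"type":"number"}},"required":["steps"]}

```bash
mkdir -p pics
python3 - <<'E'
from rig import *
import cv2,numpy as np
print(observe()); print(tips_ahead)
for n in("side","top"):
    f=grab_frame(n); cv2.imwrite(f"pics/{n}0.png",f[:,:,::-1]); c=get_calibration(n); print(n,{k:np.round(np.array(v),3).tolist() for k,v in c.items()})
E
```

```text
{'time': 0.0, 'joint_positions': array([-1.25858294e+00,  2.59215941e-01,  2.07540660e-02,  1.33373000e+00,
       -4.30046812e-06,  1.41821104e+00]), 'qvel': array([-2.80111585e-04, -2.06994962e-03, -6.57460735e-05, -3.54676567e-04,
        3.46091050e-04, -8.11578447e-04]), 'joint_torque': array([-2.28283927e-03, -5.55641520e+01,  3.44529212e+01,  1.39244838e-02,
       -3.54922358e-04, -1.70886119e-05]), 'tool_pos': array([ 0.24647567, -0.49146431,  0.30325018]), 'orientation': array([-2.67258077e+00,  1.64962082e+00,  1.67261446e-03]), 'contact_force': array([ 0.55861982, -0.38930648, -0.35593191]), 'ft_torque': array([-0.01151656,  0.00029569, -0.00026642]), 'gripper_width': 0.08510328126873001}
0.0726
side {'mtx': [[448.32, 0.0, 320.953], [0.0, 448.32, 199.372], [0.0, 0.0, 1.0]], 'view': [[-0.933, -0.359, -0.013, 0.465], [0.207, -0.568, 0.797, -0.258], [-0.294, 0.741, 0.604, -1.269], [0.0, 0.0, 0.0, 1.0]]}
top {'mtx': [[504.675, 0.0, 314.21], [0.0, 504.675, 200.54], [0.0, 0.0, 1.0]], 'view': [[0.007, -1.0, 0.008, -0.172], [0.999, 0.007, 0.051, -0.566], [-0.051, 0.008, 0.999, -1.651], [0.0, 0.0, 0.0, 1.0]]}
```

View pics/top0.png

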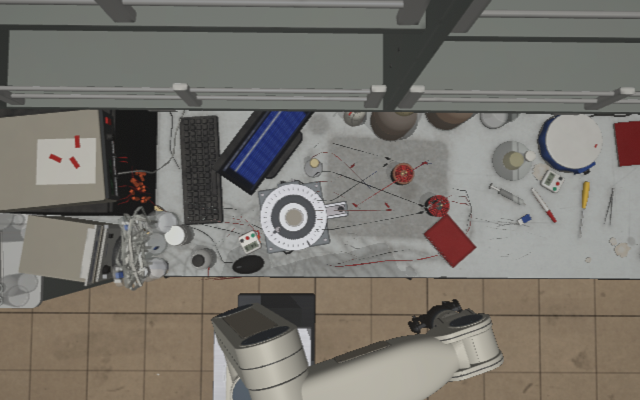

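View pics/side0.png

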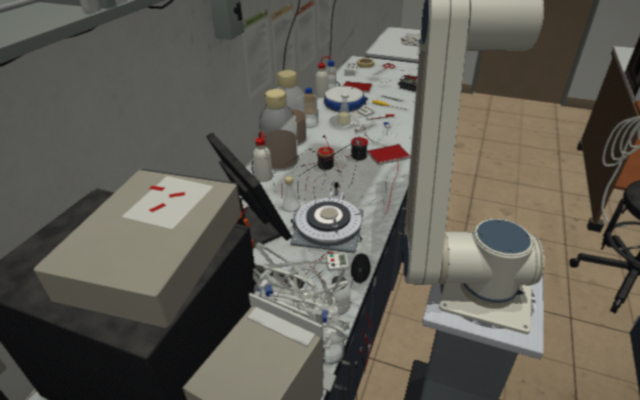

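The top view shows the base at about (294,217), with the brake post to its right at about (338,209). In the side view it is at (328,220). I'll enlarge both.

```bash
cat > h.py <<'E'
import numpy as np,cv2
from rig import *
C={n:get_calibration(n) for n in("side","top")}
def ray(n,u,v):
    K=np.array(C[n]["mtx"]);V=np.array(C[n]["view"]);d=np.linalg.inv(K)@[u,v,1];d=d*[1,-1,-1]
    R=V[:3,:3];return -R.T@V[:3,3],R.T@d
def onz(n,u,v,z):
    o,d=ray(n,u,v);return o+d*(z-o[2])/d[2]
def proj(n,p):
    K=np.array(C[n]["mtx"]);V=np.array(C[n]["view"]);q=V[:3,:3]@np.asarray(p)+V[:3,3];q=K@(q*[1,-1,-1]);return q[:2]/q[2]
def rect(f,n,c,z,h,px=2500):
    """view rectified onto plane z: image right=-y, up=+x, centre c, half size h"""
    w=int(2*h*px);P=[proj(n,[c[0]+a*h,c[1]+b*h,z]) for a,b in((1,1),(1,-1),(-1,-1),(-1,1))]
    H=cv2.getPerspectiveTransform(np.float32(P),np.float32([[0,0],[w,0],[w,w],[0,w]]))
    return cv2.warpPerspective(f,H,(w,w),flags=cv2.INTER_CUBIC)
E
python3 - <<'E'
from h import *
T=cv2.imread("pics/top0.png");S=cv2.imread("pics/side0.png")
g=cv2.cvtColor(T,cv2.COLOR_BGR2GRAY)
print(onz("top",294,217,.046),onz("top",338,209,.078),onz("side",328,220,.046))
a=cv2.resize(T[170:260,245:355],None,fx=7,fy=6.6,interpolation=cv2.INTER_CUBIC)
cv2.imwrite("pics/tc.png",cv2.resize(T[170:255,245:357],None,fx=7,fy=7,interpolation=cv2.INTER_CUBIC))
cv2.imwrite("pics/sc.png",cv2.resize(S[175:255,280:380],None,fx=7,fy=7,interpolation=cv2.INTER_CUBIC))
E
```

```text
[ 0.51227848 -0.10268014  0.046     ] [ 0.53804904 -0.24316789  0.078     ] [ 0.5071541 -0.0876091  0.046    ]
```

View pics/tc.png

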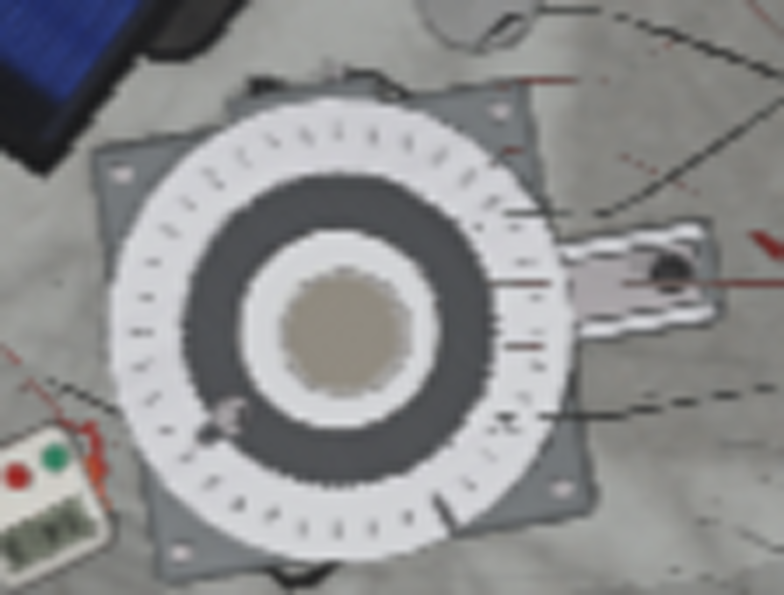

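View pics/sc.png

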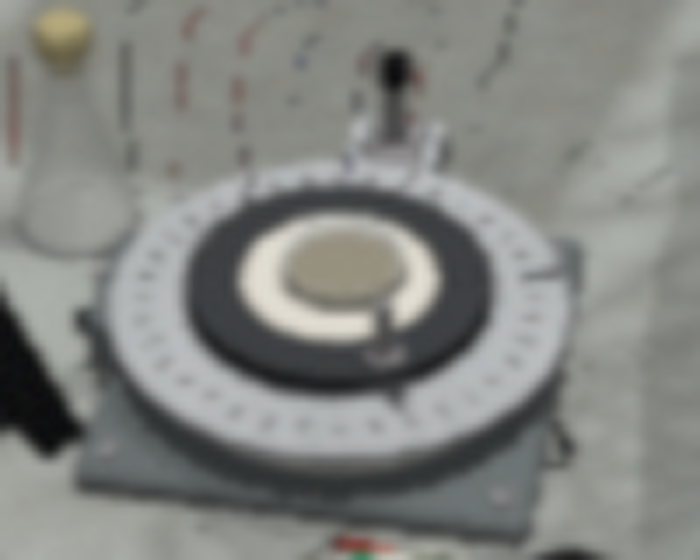

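```bash
cat >> h.py <<'E'
def collar(f,n,c0):
    """centre of collar: white->dark edge at r~108 along rays, robust circle fit"""
    g=cv2.cvtColor(f,cv2.COLOR_BGR2GRAY).astype(np.float32);c=np.array(c0,float)
    rr=np.arange(.098,.119,.0005)
    for it in range(4):
        pts=[]
        for t in np.deg2rad(np.arange(0,360,4)):
            P=np.array([proj(n,[c[0]+r*np.cos(t),c[1]+r*np.sin(t),.046]) for r in rr],np.float32)
            s=cv2.remap(g,P[:,:1],P[:,1:],cv2.INTER_LINEAR).ravel()
            d=s[8:]-s[:-8];k=d.argmin()
            if d[k]<-25: r=rr[k+4];pts.append([c[0]+r*np.cos(t),c[1]+r*np.sin(t)])
        pts=np.array(pts);keep=np.ones(len(pts),bool)
        for _ in range(4):
            q=pts[keep];A=np.c_[2*q,np.ones(len(q))];s=np.linalg.lstsq(A,(q**2).sum(1),rcond=None)[0]
            R=np.sqrt(s[2]+s[:2]@s[:2]);e=np.hypot(*(pts-s[:2]).T)-R;keep=abs(e)<max(.0015,1.5*np.median(abs(e)))
        c=s[:2]
    return c,R,keep.sum()
def dark(f,n,c,r0,r1,lo=90,hi=270,z=.046):
    g=cv2.cvtColor(f,cv2.COLOR_BGR2GRAY).astype(np.float32);a=np.arange(lo,hi,.5);o=[]
    for t in np.deg2rad(a):
        P=np.array([proj(n,[c[0]+r*np.cos(t),c[1]+r*np.sin(t),z]) for r in np.arange(r0,r1,.001)],np.float32)
        o.append(cv2.remap(g,P[:,:1],P[:,1:],cv2.INTER_LINEAR).mean())
    o=np.array(o);w=np.clip(np.median(o)-o,0,None);k=w.argmax();s=slice(max(k-10,0),k+11)
    return (a[s]*w[s]).sum()/w[s].sum(),w[k],np.median(o)
E
python3 - <<'E'
from h import *
T=cv2.imread("pics/top0.png");S=cv2.imread("pics/side0.png")
for n,f,c0 in(("top",T,(.512,-.103)),("side",S,(.507,-.09))):
    c,R,k=collar(f,n,c0);print(n,c,R,k)
    print(" mark",dark(f,n,c,.098,.106)," ptr",dark(f,n,c,.080,.087))
f=lambda u,v:(245+u/7-.43,170+v/7-.43)
s=lambda u,v:(280+u/7-.43,175+v/7-.43)
print("cap",onz("top",*f(670,268),.078),onz("side",*s(395,65),.078))
print("lever",onz("top",*f(230,412),.092),onz("side",*s(383,312),.092))
print("petri",onz("top",*f(345,332),.072))
for p in((.056,),): pass
q=[onz("top",*f(*p),.016) for p in((93,150),(162,580),(598,515),(525,80))];print(np.round(q,4))
E
```

```text
top [ 0.51357814 -0.09965031] 0.10687697458325011 88
 mark (np.float64(210.26723795148396), np.float32(94.44824), np.float32(205.8866))  ptr (np.float64(264.99062645015425), np.float32(79.72475), np.float32(208.19461))
side [ 0.5122325  -0.09942821] 0.10769950788721212 50
 mark (np.float64(211.2578137771009), np.float32(48.041443), np.float32(175.92145))  ptr (np.float64(267.02870399773553), np.float32(94.98048), np.float32(177.6423))
cap [ 0.54173613 -0.25040985  0.078     ] [ 0.53579857 -0.24536775  0.078     ]
lever [ 0.47521823 -0.05247775  0.092     ] [ 0.4710018  -0.04650161  0.092     ]
petri [ 0.51179988 -0.103058    0.072     ]
[[ 0.5978  0.0183  0.016 ]
 [ 0.3961 -0.0165  0.016 ]
 [ 0.4278 -0.2208  0.016 ]
 [ 0.6324 -0.1852  0.016 ]]
```

```bash
cat >> h.py <<'E'
from scipy.spatial.transform import Rotation as Ro
CEN=np.array([.513,-.0995])
def cmd(xy,z,ydeg,s=None):
    """units for a tool pose: TCP at xy,z pointing down with tool +y at world angle ydeg"""
    s=s or observe();R=Ro.from_rotvec(s["orientation"]);y=np.deg2rad(ydeg)
    G=Ro.from_matrix(np.array([[-np.sin(y),np.cos(y),0],[np.cos(y),np.sin(y),0],[0,0,-1.]]))
    d=R.inv().apply(np.r_[xy,z]-s["tool_pos"])/.06;w=(R.inv()*G).as_rotvec()/np.deg2rad(6)
    return np.round(np.r_[d,w],3).tolist()
def behind(th,gap,r=.062):
    """TCP xy to have the +y face gap metres behind the pin standing at world angle th"""
    t=np.deg2rad(th);return CEN+r*np.array([np.cos(t),np.sin(t)])-(.016+gap)*np.array([-np.sin(t),np.cos(t)])
E
python3 - <<'E'
from h import *
T=cv2.imread("pics/top0.png");S=cv2.imread("pics/side0.png")
for n,f in(("top",T),("side",S)): print(n,dark(f,n,CEN,.080,.087,100,170),dark(f,n,CEN,.098,.106))
p=behind(129,.014);print(p,cmd(p,.25,219),cmd(p,.149,219))
E
```

```text
top (np.float64(128.65239875184264), np.float32(57.478027), np.float32(206.95627)) (np.float64(210.53762190126727), np.float32(92.888794), np.float32(205.0874))
side (np.float64(130.93072359571576), np.float32(29.453339), np.float32(178.74799)) (np.float64(211.0522680274677), np.float32(48.77893), np.float32(176.96411))
[ 0.49729651 -0.03243734] [-4.965, -7.166, 0.896, -0.003, 0.011, -2.062] [-4.963, -7.166, 2.579, -0.003, 0.011, -2.062]
```

Request:
play_rows:
  gripper: 1
  steps:
    - {"dx": -2.5, "dy": -3.6, "dz": 0.4, "az": -1}
    - {"dx": -4.96, "dy": -7.17, "dz": 0.6, "az": -2.06}
    - {"dx": -4.96, "dy": -7.17, "dz": 0.6, "az": -2.06}
    - {"dx": -4.96, "dy": -7.17, "dz": 0.6, "az": -2.06}
    - {"dx": -4.96, "dy": -7.17, "dz": 0.6, "az": -2.06}
    - {"dx": -4.96, "dy": -7.17, "dz": 0.6, "az": -2.06}
    - {"dx": -4.96, "dy": -7.17, "dz": 0.6, "az": -2.06}
    - {"dx": -4.96, "dy": -7.17, "dz": 0.6, "az": -2.06}
    - {"dx": -4.96, "dy": -7.17, "dz": 0.6, "az": -2.06}
    - {"dx": -4.96, "dy": -7.17, "dz": 0.6, "az": -2.06}
    - {"dx": -4.96, "dy": -7.17, "dz": 0.6, "az": -2.06}
    - {"dx": -4.96, "dy": -7.17, "dz": 0.6, "az": -2.06}
    - {"dx": -4.96, "dy": -7.17, "dz": 1.4, "az": -2.06}
    - {"dx": -4.96, "dy": -7.17, "dz": 1.4, "az": -2.06}

```text
validation failed for argument at $.st...
```

Run:
```python
from h import *
s=observe();print(s["time"],s["tool_pos"],s["gripper_width"],s["contact_force"])
print(cmd(behind(129.5,.014),.149,219.5,s))
T=grab_frame("top")[:,:,::-1].copy();S=grab_frame("side")[:,:,::-1].copy()
a=cv2.resize(T[165:260,255:345],None,fx=4.4,fy=4.4,interpolation=2);b=cv2.resize(S[150:250,270:370],None,fx=4,fy=4,interpolation=2)
k=min(a.shape[0],b.shape[0]);cv2.imwrite("pics/a.png",np.hstack([a[:k],b[:k]]))
```

```text
0.1 [ 0.24648026 -0.49151528  0.30331565] 0.08533118775822979 [-0.10634197 -0.28866509  1.14456891]
[-4.965, -7.156, 2.579, -0.003, 0.011, -2.145]
```

View pics/a.png

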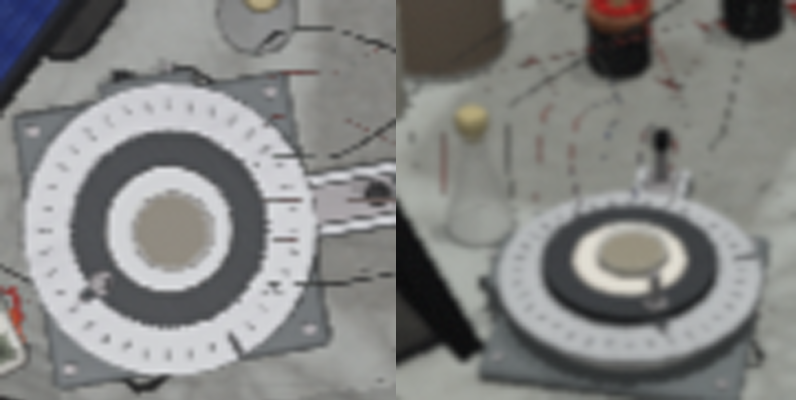

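The move was refused and the arm hasn't moved; the picture is unchanged. I'll try again with every key given and smaller values to find out which limit applies.

Request:
play_rows:
  gripper: 1
  steps:
    - {"dx": -0.7, "dy": -1.0, "dz": 0.1, "ax": 0, "ay": 0, "az": -0.5}
    - {"dx": -1.4, "dy": -2.0, "dz": 0.2, "ax": 0, "ay": 0, "az": -1.0}

```text
time: 0.45
tool_pos: [0.3059, -0.3811, 0.293]
orientation: [-2.755, 1.508, 0.001]
contact_force: [1.6, 0.2, 0.6]
gripper_width: 0.0517
```

Request:
play_rows:
  steps:
    - {"dx": -0.7, "dy": -1.0, "dz": 0.1, "ax": 0, "ay": 0, "az": -0.2}
    - {"dx": -1.4, "dy": -2.0, "dz": 0.2, "ax": 0, "ay": 0, "az": -0.5}
    - {"dx": -2.1, "dy": -3.0, "dz": 0.3, "ax": 0, "ay": 0, "az": -0.8}

```text
time: 0.82
tool_pos: [0.3772, -0.2074, 0.2783]
orientation: [2.817, -1.39, 0.001]
contact_force: [1.1, -0.8, -0.0]
gripper_width: 0.0004
```

Run:
```python
from h import *
s=observe();print(s["time"],s["tool_pos"],s["gripper_width"])
print(cmd(behind(129.5,.014),.23,219.5,s),cmd(behind(129.5,.014),.149,219.5,s))
```

```text
0.825 [ 0.37719332 -0.20739067  0.27827597] 0.00041429909980794085
[-1.101, -3.353, 0.805, -0.002, -0.004, -0.34] [-1.102, -3.353, 2.155, -0.002, -0.004, -0.34]
```

Request:
play_rows:
  steps:
    - {"dx": -0.4, "dy": -1.0, "dz": 0.2, "ax": 0, "ay": 0, "az": -0.1}
    - {"dx": -0.7, "dy": -1.9, "dz": 0.4, "ax": 0, "ay": 0, "az": -0.2}
    - {"dx": -0.9, "dy": -2.6, "dz": 0.6, "ax": 0, "ay": 0, "az": -0.34}
    - {"dx": -1.1, "dy": -3.2, "dz": 0.7, "ax": 0, "ay": 0, "az": -0.34}
    - {"dx": -1.1, "dy": -3.35, "dz": 0.8, "ax": 0, "ay": 0, "az": -0.34}
    - {"dx": -1.1, "dy": -3.35, "dz": 0.8, "ax": 0, "ay": 0, "az": -0.34}
    - {"dx": -1.1, "dy": -3.35, "dz": 0.8, "ax": 0, "ay": 0, "az": -0.34}

```text
time: 1.7
tool_pos: [0.496, -0.0355, 0.2306]
orientation: [2.84, -1.342, -0.0]
contact_force: [0.0, -0.4, -0.1]
gripper_width: 0.0
```

Run:
```python
from h import *
s=observe();print(s["time"],s["tool_pos"],s["gripper_width"],s["qvel"].max(),s["joint_positions"])
print(cmd(behind(129.5,.014),.149,219.5,s))
T=grab_frame("top")[:,:,::-1].copy();S=grab_frame("side")[:,:,::-1].copy()
a=cv2.resize(T[165:260,255:345],None,fx=4.4,fy=4.4,interpolation=2);b=cv2.resize(S[150:250,270:370],None,fx=4,fy=4,interpolation=2)
k=min(a.shape[0],b.shape[0]);cv2.imwrite("pics/b.png",np.hstack([a[:k],b[:k]]))
```

```text
1.7 [ 0.49595906 -0.03551156  0.23055158] 3.7164511803495227e-05 0.0036023491638717715 [-2.40288266e-01  2.03621853e-01 -2.43358342e-01  1.12387619e+00
 -2.77608214e-04  2.21342254e+00]
[-0.03, -0.041, 1.359, 0.002, -0.001, -0.015]
```

View pics/b.png

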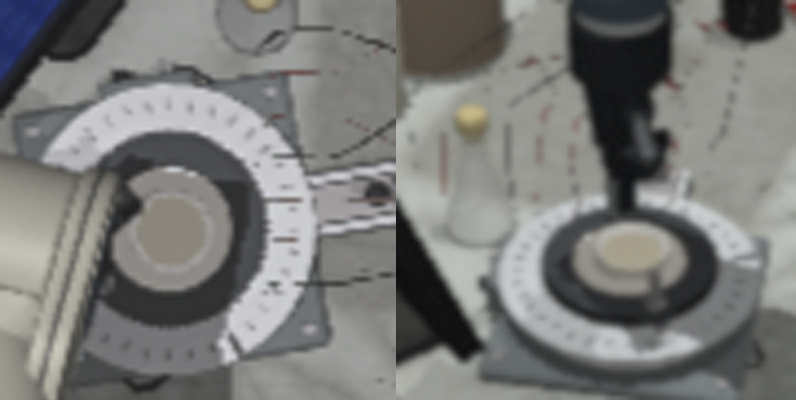

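The side view shows the shut fingertips at about (326,201), behind the pin, with the way down clear. I'll descend now.

Request:
play_rows:
  steps:
    - {"dx": -0.03, "dy": -0.04, "dz": 0.3, "ax": 0, "ay": 0, "az": 0}
    - {"dx": -0.03, "dy": -0.04, "dz": 0.6, "ax": 0, "ay": 0, "az": 0}
    - {"dx": -0.03, "dy": -0.04, "dz": 0.9, "ax": 0, "ay": 0, "az": 0}
    - {"dx": -0.03, "dy": -0.04, "dz": 1.15, "ax": 0, "ay": 0, "az": 0}
    - {"dx": -0.03, "dy": -0.04, "dz": 1.3, "ax": 0, "ay": 0, "az": 0}
    - {"dx": -0.03, "dy": -0.04, "dz": 1.36, "ax": 0, "ay": 0, "az": 0}
    - {"dx": -0.03, "dy": -0.04, "dz": 1.36, "ax": 0, "ay": 0, "az": 0}

```text
time: 2.68
tool_pos: [0.4971, -0.0319, 0.149]
orientation: [-2.841, 1.341, -0.0]
contact_force: [-0.1, -0.1, -0.1]
gripper_width: -0.0002
```

Run:
```python
from h import *
s=observe();print(s["time"],s["tool_pos"],s["contact_force"])
print(proj("side",[.496,-.0355,.158]))
for th in np.linspace(122,192,15): print(round(th,1),cmd(behind(th,0),.149,th+90,s))
S=grab_frame("side")[:,:,::-1].copy()
cv2.imwrite("pics/c.png",cv2.resize(S[150:250,270:370],None,fx=5,fy=5,interpolation=2))
```

```text
2.675 [ 0.49713522 -0.03194809  0.14898502] [-0.13636361 -0.10453189 -0.09709316]
[325.3049801  202.57637711]
122.0 [0.047, 0.113, -0.0, -0.001, -0.002, 1.242]
127.0 [0.016, 0.201, -0.0, -0.001, -0.002, 0.409]
132.0 [-0.007, 0.291, -0.0, -0.001, -0.002, -0.424]
137.0 [-0.022, 0.383, -0.0, -0.001, -0.002, -1.258]
142.0 [-0.029, 0.475, -0.0, -0.001, -0.002, -2.091]
147.0 [-0.028, 0.569, -0.0, -0.001, -0.002, -2.924]
152.0 [-0.019, 0.661, -0.0, -0.001, -0.002, -3.758]
157.0 [-0.002, 0.753, -0.0, -0.001, -0.002, -4.591]
162.0 [0.023, 0.842, -0.0, -0.001, -0.002, -5.424]
167.0 [0.056, 0.93, -0.0, -0.001, -0.002, -6.258]
172.0 [0.096, 1.014, -0.0, -0.001, -0.002, -7.091]
177.0 [0.143, 1.094, -0.0, -0.0, -0.002, -7.924]
182.0 [0.197, 1.169, -0.0, -0.0, -0.002, -8.758]
187.0 [0.258, 1.24, -0.0, -0.0, -0.002, -9.591]
192.0 [0.324, 1.305, -0.0, -0.0, -0.002, -10.424]
```

View pics/c.png

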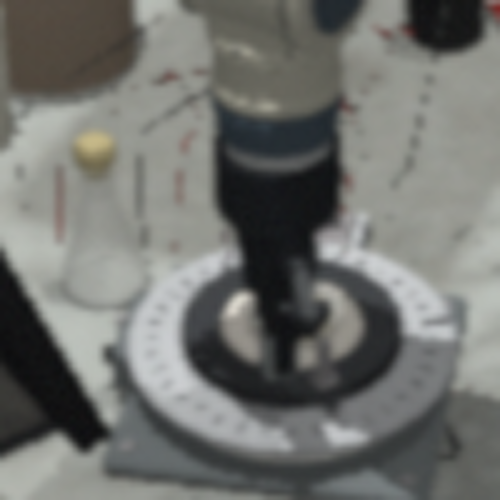

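The picture shows the fingertips just behind the pin at about (285,370), clear of the dish. I'll start the push slowly.

Request:
play_rows:
  steps:
    - {"dx": 0.0, "dy": 0.08, "dz": 0, "ax": 0, "ay": 0, "az": 0}
    - {"dx": 0.01, "dy": 0.15, "dz": 0, "ax": 0, "ay": 0, "az": 0}
    - {"dx": 0.01, "dy": 0.2, "dz": 0, "ax": 0, "ay": 0, "az": 0}
    - {"dx": 0.0, "dy": 0.245, "dz": 0, "ax": 0, "ay": 0, "az": 0}
    - {"dx": -0.01, "dy": 0.29, "dz": 0, "ax": 0, "ay": 0, "az": -0.42}
    - {"dx": -0.015, "dy": 0.337, "dz": 0, "ax": 0, "ay": 0, "az": -0.84}
    - {"dx": -0.022, "dy": 0.383, "dz": 0, "ax": 0, "ay": 0, "az": -1.26}
    - {"dx": -0.026, "dy": 0.429, "dz": 0, "ax": 0, "ay": 0, "az": -1.67}
    - {"dx": -0.029, "dy": 0.475, "dz": 0, "ax": 0, "ay": 0, "az": -2.09}
    - {"dx": -0.029, "dy": 0.522, "dz": 0, "ax": 0, "ay": 0, "az": -2.5}
    - {"dx": -0.028, "dy": 0.569, "dz": 0, "ax": 0, "ay": 0, "az": -2.92}
    - {"dx": -0.024, "dy": 0.615, "dz": 0, "ax": 0, "ay": 0, "az": -3.34}
    - {"dx": -0.019, "dy": 0.661, "dz": 0, "ax": 0, "ay": 0, "az": -3.76}
    - {"dx": -0.019, "dy": 0.661, "dz": 0, "ax": 0, "ay": 0, "az": -3.76}

```text
time: 4.47
tool_pos: [0.4659, -0.0561, 0.1489]
orientation: [-3.048, 0.76, -0.001]
contact_force: [0.7, -0.0, 0.6]
gripper_width: 0.0001
```

Run:
```python
from h import *
s=observe();print(s["time"],s["tool_pos"],s["contact_force"])
for th in np.arange(157,203,5): print(th,cmd(behind(th,0),.149,th+90,s))
for n in("side","top"):
    f=grab_frame(n)[:,:,::-1].copy();print(n,dark(f,n,CEN,.080,.087,140,170))
    if n=="side":cv2.imwrite("pics/d.png",cv2.resize(f[150:250,270:370],None,fx=5,fy=5,interpolation=2))
```

```text
4.475 [ 0.46585163 -0.05614448  0.14890965] [ 0.7070055  -0.01155874  0.59682013]
157 [-0.02, 0.094, -0.002, -0.003, -0.005, -0.832]
162 [-0.031, 0.186, -0.002, -0.003, -0.005, -1.666]
167 [-0.034, 0.279, -0.002, -0.003, -0.005, -2.499]
172 [-0.029, 0.372, -0.002, -0.002, -0.005, -3.332]
177 [-0.016, 0.464, -0.002, -0.002, -0.005, -4.166]
182 [0.005, 0.555, -0.002, -0.002, -0.006, -4.999]
187 [0.034, 0.643, -0.002, -0.002, -0.006, -5.832]
192 [0.07, 0.729, -0.002, -0.001, -0.006, -6.666]
197 [0.114, 0.811, -0.002, -0.001, -0.006, -7.499]
202 [0.164, 0.889, -0.002, -0.001, -0.006, -8.332]
side (np.float64(153.90464017884116), np.float32(18.020927), np.float32(116.985214))
top (np.float64(166.7494214753448), np.float32(73.57737), np.float32(144.86029))
```

View pics/d.png

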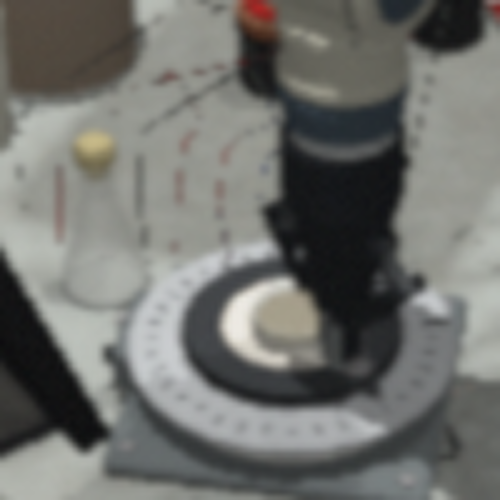

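The ring is turning with the finger: the pointer is near 153°, with the finger commanded to 152°. I'll carry on to 200°.

Request:
play_rows:
  steps:
    - {"dx": -0.01, "dy": 0.047, "dz": 0, "ax": 0, "ay": 0, "az": -0.42}
    - {"dx": -0.02, "dy": 0.094, "dz": 0, "ax": 0, "ay": 0, "az": -0.83}
    - {"dx": -0.026, "dy": 0.14, "dz": 0, "ax": 0, "ay": 0, "az": -1.25}
    - {"dx": -0.031, "dy": 0.186, "dz": 0, "ax": 0, "ay": 0, "az": -1.67}
    - {"dx": -0.033, "dy": 0.233, "dz": 0, "ax": 0, "ay": 0, "az": -2.08}
    - {"dx": -0.034, "dy": 0.279, "dz": 0, "ax": 0, "ay": 0, "az": -2.5}
    - {"dx": -0.032, "dy": 0.326, "dz": 0, "ax": 0, "ay": 0, "az": -2.92}
    - {"dx": -0.029, "dy": 0.372, "dz": 0, "ax": 0, "ay": 0, "az": -3.33}
    - {"dx": -0.023, "dy": 0.418, "dz": 0, "ax": 0, "ay": 0, "az": -3.75}
    - {"dx": -0.016, "dy": 0.464, "dz": 0, "ax": 0, "ay": 0, "az": -4.17}
    - {"dx": -0.006, "dy": 0.51, "dz": 0, "ax": 0, "ay": 0, "az": -4.58}
    - {"dx": 0.005, "dy": 0.555, "dz": 0, "ax": 0, "ay": 0, "az": -5.0}
    - {"dx": 0.019, "dy": 0.599, "dz": 0, "ax": 0, "ay": 0, "az": -5.42}
    - {"dx": 0.034, "dy": 0.643, "dz": 0, "ax": 0, "ay": 0, "az": -5.83}
    - {"dx": 0.051, "dy": 0.686, "dz": 0, "ax": 0, "ay": 0, "az": -6.25}
    - {"dx": 0.07, "dy": 0.729, "dz": 0, "ax": 0, "ay": 0, "az": -6.67}
    - {"dx": 0.091, "dy": 0.77, "dz": 0, "ax": 0, "ay": 0, "az": -7.08}
    - {"dx": 0.114, "dy": 0.811, "dz": 0, "ax": 0, "ay": 0, "az": -7.5}
    - {"dx": 0.142, "dy": 0.858, "dz": 0, "ax": 0, "ay": 0, "az": -8.0}
    - {"dx": 0.142, "dy": 0.858, "dz": 0, "ax": 0, "ay": 0, "az": -8.0}

```text
time: 7.08
tool_pos: [0.449, -0.1055, 0.1487]
orientation: [-3.094, -0.545, 0.001]
contact_force: [-1.0, 1.3, -0.1]
gripper_width: -0.0001
```

Run:
```python
from h import *
s=observe();print(s["time"],s["tool_pos"],s["contact_force"])
for th in np.arange(198,215,1.5): print(th,cmd(behind(th,0),.149,th+90,s))
F=[]
for n in("side","top"):
    f=grab_frame(n)[:,:,::-1].copy();F.append(cv2.resize(rect(f,n,CEN,.046,.12,1600),(390,390)));print(n,dark(f,n,CEN,.080,.087,180,215),dark(f,n,CEN,.098,.106,195,225))
cv2.imwrite("pics/e.png",np.hstack(F))
```

```text
7.075 [ 0.44901197 -0.10550277  0.14870026] [-0.98165962  1.26429048 -0.14552087]
198.0 [0.013, -0.032, -0.005, -0.002, 0.003, 0.328]
199.5 [0.005, -0.005, -0.005, -0.002, 0.003, 0.078]
201.0 [-0.001, 0.022, -0.005, -0.002, 0.003, -0.172]
202.5 [-0.008, 0.049, -0.005, -0.002, 0.003, -0.422]
204.0 [-0.013, 0.077, -0.005, -0.003, 0.003, -0.672]
205.5 [-0.018, 0.104, -0.005, -0.003, 0.003, -0.922]
207.0 [-0.022, 0.132, -0.005, -0.003, 0.003, -1.172]
208.5 [-0.025, 0.16, -0.005, -0.003, 0.003, -1.422]
210.0 [-0.027, 0.188, -0.005, -0.003, 0.003, -1.672]
211.5 [-0.029, 0.215, -0.005, -0.003, 0.002, -1.922]
213.0 [-0.03, 0.243, -0.005, -0.003, 0.002, -2.172]
214.5 [-0.031, 0.271, -0.005, -0.003, 0.002, -2.422]
side (np.float64(204.18975997156969), np.float32(16.302727), np.float32(101.434006)) (np.float64(211.036690793584), np.float32(32.24646), np.float32(115.62549))
top (np.float64(201.2098429821253), np.float32(27.418098), np.float32(153.76227)) (np.float64(216.1060775655783), np.float32(19.782532), np.float32(125.77936))
```

View pics/e.png

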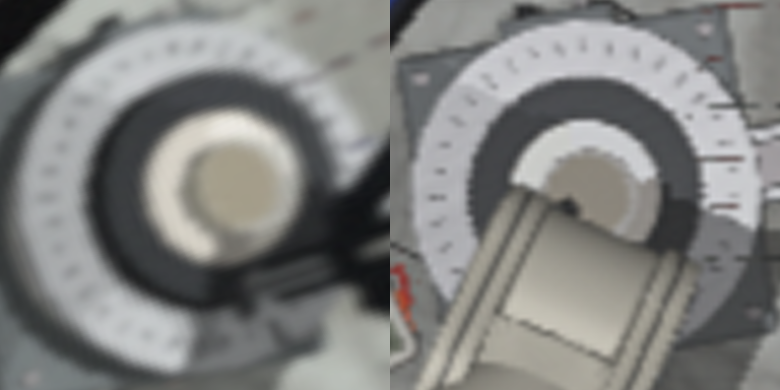

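The arm hides the pointer in both views. I'll push to about 208.5°, back off, rise, and then measure.

Request:
play_rows:
  steps:
    - {"dx": 0, "dy": 0.022, "dz": 0, "ax": 0, "ay": 0, "az": -0.17}
    - {"dx": -0.008, "dy": 0.049, "dz": 0, "ax": 0, "ay": 0, "az": -0.42}
    - {"dx": -0.013, "dy": 0.077, "dz": 0, "ax": 0, "ay": 0, "az": -0.67}
    - {"dx": -0.018, "dy": 0.104, "dz": 0, "ax": 0, "ay": 0, "az": -0.92}
    - {"dx": -0.022, "dy": 0.132, "dz": 0, "ax": 0, "ay": 0, "az": -1.17}
    - {"dx": -0.025, "dy": 0.16, "dz": 0, "ax": 0, "ay": 0, "az": -1.42}
    - {"dx": -0.025, "dy": 0.16, "dz": 0, "ax": 0, "ay": 0, "az": -1.42}
    - {"dx": -0.025, "dy": 0.16, "dz": 0, "ax": 0, "ay": 0, "az": -1.42}

```text
time: 8.18
tool_pos: [0.4512, -0.1152, 0.1488]
orientation: [3.044, 0.774, 0.001]
contact_force: [-1.1, -0.2, -0.8]
gripper_width: 0.0004
```

Request:
play_rows:
  steps:
    - {"dx": 0, "dy": -0.1, "dz": 0, "ax": 0, "ay": 0, "az": 0}
    - {"dx": 0, "dy": -0.25, "dz": 0, "ax": 0, "ay": 0, "az": 0}
    - {"dx": 0, "dy": -0.3, "dz": -0.5, "ax": 0, "ay": 0, "az": 0}
    - {"dx": 0, "dy": -0.3, "dz": -1.3, "ax": 0, "ay": 0, "az": 0}
    - {"dx": 0, "dy": -0.3, "dz": -1.8, "ax": 0, "ay": 0, "az": 0}

```text
time: 8.8
tool_pos: [0.4424, -0.0988, 0.2589]
orientation: [3.043, 0.775, 0.003]
contact_force: [0.9, -0.5, -0.5]
gripper_width: -0.0
```

Run:
```python
from h import *
s=observe();print(s["time"],s["tool_pos"],s["contact_force"])
u=np.array([np.cos(np.deg2rad(-80)),np.sin(np.deg2rad(-80))])
print(CEN+.2*u,cmd(CEN+.2*u,.25,280,s))
```

```text
8.8 [ 0.44243178 -0.09878464  0.25892435] [ 0.94213605 -0.49798917 -0.49483683]
[ 0.54772964 -0.29646155] [-0.035, 3.732, 0.155, 0.014, -0.016, 3.096]
```

Request:
play_rows:
  steps:
    - {"dx": 0, "dy": 0.8, "dz": 0, "ax": 0, "ay": 0, "az": 0.6}
    - {"dx": 0, "dy": 1.7, "dz": 0, "ax": 0, "ay": 0, "az": 1.4}
    - {"dx": 0, "dy": 2.6, "dz": 0, "ax": 0, "ay": 0, "az": 2.2}
    - {"dx": 0, "dy": 3.4, "dz": 0.1, "ax": 0, "ay": 0, "az": 3.1}
    - {"dx": 0, "dy": 4.2, "dz": 0.1, "ax": 0, "ay": 0, "az": 3.1}
    - {"dx": 0, "dy": 4.4, "dz": 0.1, "ax": 0, "ay": 0, "az": 3.1}
    - {"dx": 0, "dy": 4.4, "dz": 0.1, "ax": 0, "ay": 0, "az": 3.1}

```text
time: 9.68
tool_pos: [0.5685, -0.3309, 0.2502]
orientation: [-3.129, -0.272, 0.001]
contact_force: [-0.9, 0.6, -0.3]
gripper_width: 0.0003
```

Run:
```python
from h import *
s=observe();print(s["time"],s["tool_pos"])
F=[]
for n in("side","top"):
    f=grab_frame(n)[:,:,::-1].copy();cv2.imwrite(f"pics/{n}1.png",f);F.append(cv2.resize(rect(f,n,CEN,.046,.12,1600),(390,390)));print(n,dark(f,n,CEN,.080,.087,195,225),dark(f,n,CEN,.098,.106,200,222))
cv2.imwrite("pics/f.png",np.hstack(F))
```

```text
9.675 [ 0.56850577 -0.33087142  0.25024827]
side (np.float64(212.44082474935772), np.float32(61.696358), np.float32(172.02295)) (np.float64(211.14240715030962), np.float32(46.48944), np.float32(182.64886))
top (np.float64(208.61462290841), np.float32(61.787537), np.float32(192.90277)) (np.float64(210.65675985990322), np.float32(67.63916), np.float32(167.49329))
```

View pics/f.png

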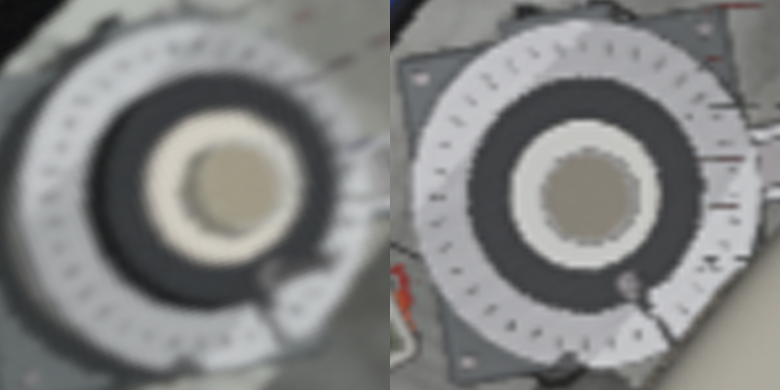

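Run:
```python
from h import *
for n in("top","side"):
    f=cv2.imread(f"pics/{n}1.png");c,R,k=collar(cv2.imread(f"pics/{n}0.png"),n,CEN)
    print(n,c,np.linalg.inv(np.array(C[n]["view"]))[:3,3].round(2),[(round(r*1e3),*(round(float(x),1) for x in dark(f,n,c,r,r+.0021,200,221)[:2])) for r in np.arange(.072,.106,.002)])
```

```text
top [ 0.51355695 -0.09966198] [ 0.48 -0.16  1.68] [(72, 207.8, 56.8), (74, 207.7, 82.0), (76, 207.8, 94.7), (78, 208.1, 88.7), (80, 208.3, 72.8), (82, 208.1, 62.9), (84, 208.3, 55.8), (86, 209.4, 46.7), (88, 210.0, 51.5), (90, 210.1, 65.7), (92, 210.2, 65.4), (94, 210.3, 77.5), (96, 210.3, 88.9), (98, 210.2, 89.9), (100, 210.2, 79.7), (102, 210.5, 66.5), (104, 210.9, 40.7)]
side [ 0.51204092 -0.0993625 ] [0.11 0.96 0.98] [(72, 212.6, 23.3), (74, 213.1, 32.4), (76, 213.2, 40.6), (78, 213.2, 43.9), (80, 213.0, 42.1), (82, 212.8, 36.8), (84, 212.2, 31.8), (86, 211.8, 33.3), (88, 211.6, 35.2), (90, 211.5, 37.6), (92, 211.5, 38.9), (94, 211.5, 40.4), (96, 211.4, 45.3), (98, 211.4, 47.0), (100, 211.4, 47.5), (102, 211.5, 42.2), (104, 211.7, 35.1)]
```

Top view puts the pointer 2° short (3 mm). The side view puts it 1.2° over, but its oblique line of sight adds about 2–3° because the pointer stands above the collar. I'll add a small 1.5° nudge.

Run:
```python
from h import *
s=observe();print(cmd(behind(208.5,.014),.25,298.5,s))
```

```text
[-1.379, -4.086, 0.019, -0.004, 0.001, -3.084]
```

Request:
play_rows:
  steps:
    - {"dx": -0.3, "dy": -0.9, "dz": 0, "ax": 0, "ay": 0, "az": -0.7}
    - {"dx": -0.6, "dy": -1.8, "dz": 0, "ax": 0, "ay": 0, "az": -1.5}
    - {"dx": -0.9, "dy": -2.7, "dz": 0, "ax": 0, "ay": 0, "az": -2.3}
    - {"dx": -1.2, "dy": -3.5, "dz": 0, "ax": 0, "ay": 0, "az": -3.08}
    - {"dx": -1.38, "dy": -4.09, "dz": 0.02, "ax": 0, "ay": 0, "az": -3.08}
    - {"dx": -1.38, "dy": -4.09, "dz": 0.02, "ax": 0, "ay": 0, "az": -3.08}
    - {"dx": -1.38, "dy": -4.09, "dz": 0.8, "ax": 0, "ay": 0, "az": -3.08}
    - {"dx": -1.38, "dy": -4.09, "dz": 1.4, "ax": 0, "ay": 0, "az": -3.08}
    - {"dx": -1.38, "dy": -4.09, "dz": 1.7, "ax": 0, "ay": 0, "az": -3.08}
    - {"dx": -1.38, "dy": -4.09, "dz": 1.7, "ax": 0, "ay": 0, "az": -3.08}

```text
time: 11.02
tool_pos: [0.444, -0.1035, 0.1481]
orientation: [-3.044, -0.771, 0.002]
contact_force: [0.6, -0.1, 1.6]
gripper_width: 0.0001
```

Run:
```python
from h import *
s=observe();print(s["time"],s["tool_pos"],s["contact_force"])
for th in (207,208.5,210): print(th,cmd(behind(th,0),.149,th+90,s))
```

```text
11.025 [ 0.44399642 -0.10348105  0.14807784] [ 0.5549135  -0.06483005  1.56328821]
207 [0.017, 0.197, -0.016, -0.013, 0.012, 0.24]
208.5 [0.009, 0.224, -0.016, -0.014, 0.011, -0.01]
210 [0.003, 0.251, -0.016, -0.014, 0.011, -0.26]
```

Request:
play_rows:
  steps:
    - {"dx": 0, "dy": 0.08, "dz": 0, "ax": 0, "ay": 0, "az": 0}
    - {"dx": 0, "dy": 0.15, "dz": 0, "ax": 0, "ay": 0, "az": 0}
    - {"dx": 0, "dy": 0.19, "dz": 0, "ax": 0, "ay": 0, "az": 0}
    - {"dx": 0.01, "dy": 0.215, "dz": 0, "ax": 0, "ay": 0, "az": 0}
    - {"dx": 0.01, "dy": 0.235, "dz": 0, "ax": 0, "ay": 0, "az": -0.1}
    - {"dx": 0, "dy": 0.254, "dz": 0, "ax": 0, "ay": 0, "az": -0.26}
    - {"dx": 0, "dy": 0.254, "dz": 0, "ax": 0, "ay": 0, "az": -0.26}
    - {"dx": 0, "dy": 0.254, "dz": 0, "ax": 0, "ay": 0, "az": -0.26}

```text
time: 12.02
tool_pos: [0.4519, -0.1171, 0.1488]
orientation: [-3.035, -0.813, -0.0]
contact_force: [-0.2, 2.3, 0.4]
gripper_width: 0.0002
```

Request:
play_rows:
  steps:
    - {"dx": 0, "dy": -0.1, "dz": 0, "ax": 0, "ay": 0, "az": 0}
    - {"dx": 0, "dy": -0.25, "dz": 0, "ax": 0, "ay": 0, "az": 0}
    - {"dx": 0, "dy": -0.3, "dz": -0.5, "ax": 0, "ay": 0, "az": 0}
    - {"dx": 0, "dy": -0.3, "dz": -1.3, "ax": 0, "ay": 0, "az": 0}
    - {"dx": 0, "dy": -0.3, "dz": -1.8, "ax": 0, "ay": 0, "az": 0}
    - {"dx": 0, "dy": 0.6, "dz": -1.8, "ax": 0, "ay": 0, "az": 0.8}
    - {"dx": 0, "dy": 1.5, "dz": -1.8, "ax": 0, "ay": 0, "az": 1.6}
    - {"dx": 0, "dy": 2.4, "dz": -1.8, "ax": 0, "ay": 0, "az": 2.4}
    - {"dx": 0, "dy": 3.2, "dz": -1.8, "ax": 0, "ay": 0, "az": 3.2}
    - {"dx": 0, "dy": 4.0, "dz": -1.8, "ax": 0, "ay": 0, "az": 3.2}
    - {"dx": 0, "dy": 4.4, "dz": -1.8, "ax": 0, "ay": 0, "az": 3.2}
    - {"dx": 0, "dy": 4.4, "dz": -1.8, "ax": 0, "ay": 0, "az": 3.2}

```text
time: 13.52
tool_pos: [0.5841, -0.3467, 0.2555]
orientation: [-3.127, -0.293, 0.002]
contact_force: [-0.7, 0.3, -0.2]
gripper_width: 0.0001
```

Run:
```python
from h import *
s=observe();print(s["time"],s["tool_pos"])
for n in("top","side"):
    f=grab_frame(n)[:,:,::-1].copy();cv2.imwrite(f"pics/{n}2.png",f);c,_,_=collar(cv2.imread(f"pics/{n}0.png"),n,CEN)
    print(n,[(round(r*1e3),*(round(float(x),1) for x in dark(f,n,c,r,r+.0021,200,221)[:2])) for r in np.arange(.076,.106,.003)])
    # brake cap: darkest blob near its expected pixel
    p=proj(n,[.539,-.248,.078]);x,y=(int(v) for v in p);w=f[y-10:y+11,x-10:x+11].max(2);b=w<70
    v,u=np.nonzero(b);print(" cap",b.sum(),onz(n,x-10+u.mean(),y-10+v.mean(),.078))
u=np.deg2rad(-80);u=np.array([np.cos(u),np.sin(u)])
print(cmd(CEN+.195*u,.25,280,s))
```

```text
13.525 [ 0.58410518 -0.3467471   0.2555074 ]
top [(76, 209.5, 87.6), (79, 209.6, 77.3), (82, 209.4, 47.0), (85, 209.9, 25.0), (88, 210.1, 47.3), (91, 210.1, 66.7), (94, 210.3, 76.6), (97, 210.2, 93.7), (100, 210.1, 86.3), (103, 210.4, 70.7)]
 cap 18 [ 0.53987018 -0.25110293  0.078     ]
side [(76, 214.0, 43.7), (79, 214.0, 48.7), (82, 213.9, 43.5), (85, 213.3, 34.6), (88, 212.4, 34.1), (91, 211.8, 36.8), (94, 211.6, 39.1), (97, 211.5, 45.6), (100, 211.5, 47.8), (103, 211.6, 39.0)]
 cap 28 [ 0.53447847 -0.24240257  0.078     ]
[-0.439, -1.02, 0.093, -0.008, 0.01, 0.121]
```

The pointer is now −0.5° from the mark in the top view. Next is the brake: go above the outer side of the post, descend and push.

Request:
play_rows:
  steps:
    - {"dx": -0.2, "dy": -0.5, "dz": 0.05, "ax": 0, "ay": 0, "az": 0.12}
    - {"dx": -0.44, "dy": -1.02, "dz": 0.1, "ax": 0, "ay": 0, "az": 0.12}
    - {"dx": -0.44, "dy": -1.02, "dz": 0.1, "ax": 0, "ay": 0, "az": 0.12}
    - {"dx": -0.44, "dy": -1.02, "dz": 0.8, "ax": 0, "ay": 0, "az": 0.12}
    - {"dx": -0.44, "dy": -1.02, "dz": 1.5, "ax": 0, "ay": 0, "az": 0.12}
    - {"dx": -0.44, "dy": -1.02, "dz": 1.9, "ax": 0, "ay": 0, "az": 0.12}
    - {"dx": -0.44, "dy": -1.02, "dz": 2.0, "ax": 0, "ay": 0, "az": 0.12}
    - {"dx": -0.44, "dy": -1.02, "dz": 2.0, "ax": 0, "ay": 0, "az": 0.12}

```text
time: 14.62
tool_pos: [0.5468, -0.2907, 0.1374]
orientation: [3.129, 0.276, 0.001]
contact_force: [-0.5, 0.4, 0.3]
gripper_width: -0.0
```

Run:
```python
from h import *
s=observe();print(s["time"],s["tool_pos"],s["contact_force"])
u=np.deg2rad(-80);u=np.array([np.cos(u),np.sin(u)])
for r in(.18,.1505,.149):print(cmd(CEN+r*u,.135,280,s))
f=grab_frame("side")[:,:,::-1];cv2.imwrite("pics/g.png",cv2.resize(f[140:240,290:390],None,fx=5,fy=5,interpolation=2))
```

```text
14.625 [ 0.54679223 -0.29072242  0.13740928] [-0.45782933  0.40343714  0.32258892]
[-0.001, -0.236, 0.04, 0.005, -0.005, 0.014]
[-0.0, -0.728, 0.04, 0.005, -0.005, 0.014]
[-0.0, -0.753, 0.04, 0.005, -0.005, 0.014]
```

View pics/g.png

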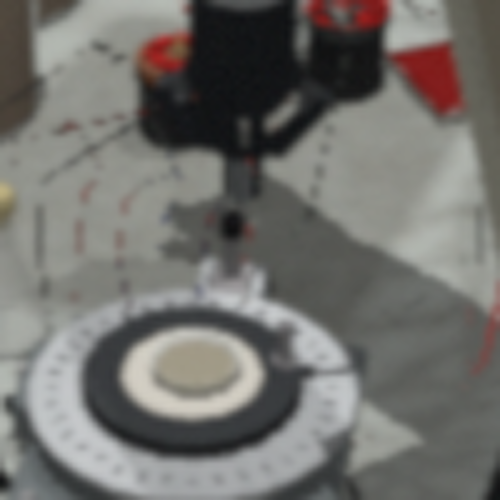

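The fingertips at about (240,190) stand in line just behind the post's cap at about (232,225). Pushing in.

Request:
play_rows:
  steps:
    - {"dx": 0, "dy": -0.1, "dz": 0.02, "ax": 0, "ay": 0, "az": 0}
    - {"dx": 0, "dy": -0.2, "dz": 0.04, "ax": 0, "ay": 0, "az": 0}
    - {"dx": 0, "dy": -0.25, "dz": 0.04, "ax": 0, "ay": 0, "az": 0}
    - {"dx": 0, "dy": -0.3, "dz": 0.04, "ax": 0, "ay": 0, "az": 0}
    - {"dx": 0, "dy": -0.35, "dz": 0.04, "ax": 0, "ay": 0, "az": 0}
    - {"dx": 0, "dy": -0.4, "dz": 0.04, "ax": 0, "ay": 0, "az": 0}
    - {"dx": 0, "dy": -0.45, "dz": 0.04, "ax": 0, "ay": 0, "az": 0}
    - {"dx": 0, "dy": -0.5, "dz": 0.04, "ax": 0, "ay": 0, "az": 0}
    - {"dx": 0, "dy": -0.55, "dz": 0.04, "ax": 0, "ay": 0, "az": 0}
    - {"dx": 0, "dy": -0.6, "dz": 0.04, "ax": 0, "ay": 0, "az": 0}
    - {"dx": 0, "dy": -0.64, "dz": 0.04, "ax": 0, "ay": 0, "az": 0}
    - {"dx": 0, "dy": -0.67, "dz": 0.04, "ax": 0, "ay": 0, "az": 0}
    - {"dx": 0, "dy": -0.7, "dz": 0.04, "ax": 0, "ay": 0, "az": 0}
    - {"dx": 0, "dy": -0.7, "dz": 0.04, "ax": 0, "ay": 0, "az": 0}
    - {"dx": 0, "dy": -0.7, "dz": 0.04, "ax": 0, "ay": 0, "az": 0}

```text
time: 16.55
tool_pos: [0.5389, -0.2491, 0.1342]
orientation: [-3.129, -0.276, 0.001]
contact_force: [1.3, 0.1, 0.2]
gripper_width: -0.0001
```

Request:
play_rows:
  steps:
    - {"dx": 0, "dy": -0.01, "dz": 0, "ax": 0, "ay": 0, "az": 0}
    - {"dx": 0, "dy": -0.02, "dz": 0, "ax": 0, "ay": 0, "az": 0}
    - {"dx": 0, "dy": -0.02, "dz": 0, "ax": 0, "ay": 0, "az": 0}

```text
time: 16.92
tool_pos: [0.5388, -0.2481, 0.1343]
orientation: [-3.129, -0.276, 0.0]
contact_force: [-0.0, -2.2, 0.3]
gripper_width: 0.0
```

Request:
play_rows:
  steps:
    - {"dx": 0, "dy": -0.01, "dz": 0, "ax": 0, "ay": 0, "az": 0}
    - {"dx": 0, "dy": -0.02, "dz": 0, "ax": 0, "ay": 0, "az": 0}
    - {"dx": 0, "dy": -0.02, "dz": 0, "ax": 0, "ay": 0, "az": 0}
    - {"dx": 0, "dy": -0.02, "dz": 0, "ax": 0, "ay": 0, "az": 0}

```text
time: 17.42
tool_pos: [0.5387, -0.2473, 0.1344]
orientation: [3.129, 0.275, -0.0]
contact_force: [0.1, -4.5, -2.7]
gripper_width: 0.0001
```

Run:
```python
from h import *
s=observe();print(s["time"],s["tool_pos"],s["contact_force"],np.hypot(*(s["tool_pos"][:2]-CEN)))
```

```text
17.425 [ 0.53871414 -0.24732308  0.13435855] [ 0.12463886 -4.4959036  -2.67585922] 0.15004292282204362
```

The force is rising to 4.5 N with the TCP at r = 150.0 mm, which is exactly where the post should be home. I'll back off, rise and check.

Request:
play_rows:
  steps:
    - {"dx": 0, "dy": 0.2, "dz": 0, "ax": 0, "ay": 0, "az": 0}
    - {"dx": 0, "dy": 0.6, "dz": 0, "ax": 0, "ay": 0, "az": 0}
    - {"dx": 0, "dy": 0.8, "dz": -0.7, "ax": 0, "ay": 0, "az": 0}
    - {"dx": 0, "dy": 0.9, "dz": -1.5, "ax": 0, "ay": 0, "az": 0}
    - {"dx": 0, "dy": 1.7, "dz": -2.0, "ax": 0, "ay": 0, "az": 0}
    - {"dx": 0.4, "dy": 2.6, "dz": -2.0, "ax": 0, "ay": 0, "az": 0}
    - {"dx": 0.4, "dy": 2.8, "dz": -2.0, "ax": 0, "ay": 0, "az": 0}
    - {"dx": 0.4, "dy": 2.8, "dz": -2.0, "ax": 0, "ay": 0, "az": 0}
    - {"dx": 0.4, "dy": 2.8, "dz": -2.0, "ax": 0, "ay": 0, "az": 0}

```text
time: 18.55
tool_pos: [0.5912, -0.4076, 0.2544]
orientation: [-3.129, -0.276, 0.001]
contact_force: [-0.1, 0.3, 1.4]
gripper_width: -0.0001
```

Run:
```python
from h import *
s=observe();print(s["time"],s["tool_pos"])
F=[]
for n in("top","side"):
    f=grab_frame(n)[:,:,::-1].copy();c,_,_=collar(cv2.imread(f"pics/{n}0.png"),n,CEN)
    print(n,[(round(r*1e3),*(round(float(x),1) for x in dark(f,n,c,r,r+.0021,200,221)[:2])) for r in np.arange(.076,.106,.003)])
    x,y=(int(v) for v in proj(n,[.5356,-.2275,.078]));w=f[y-6:y+7,x-6:x+7].max(2);v,u=np.nonzero(w<70)
    p=onz(n,x-6+u.mean(),y-6+v.mean(),.078);print(" cap",len(u),p,np.hypot(*(p[:2]-CEN)))
    x,y=(int(v) for v in proj(n,[.52,-.14,.05]));F.append(cv2.resize(f[y-45:y+45,x-45:x+45],(390,390),interpolation=2))
cv2.imwrite("pics/h.png",np.hstack(F))
```

```text
18.55 [ 0.59123903 -0.40759003  0.2543893 ]
top [(76, 209.6, 36.1), (79, 209.6, 31.2), (82, 209.5, 17.9), (85, 210.1, 11.4), (88, 210.2, 21.5), (91, 210.2, 31.2), (94, 210.2, 33.1), (97, 210.1, 36.3), (100, 210.0, 34.5), (103, 210.0, 28.4)]
 cap 21 [ 0.53521656 -0.22760094  0.078     ] 0.13001317232162998
side [(76, 214.3, 30.3), (79, 214.4, 26.8), (82, 214.6, 19.5), (85, 213.6, 11.4), (88, 211.9, 12.1), (91, 211.4, 17.9), (94, 211.3, 20.1), (97, 211.2, 21.1), (100, 211.0, 22.5), (103, 210.5, 12.0)]
 cap 19 [ 0.53129274 -0.21808206  0.078     ] 0.11998470808596755
```

View pics/h.png

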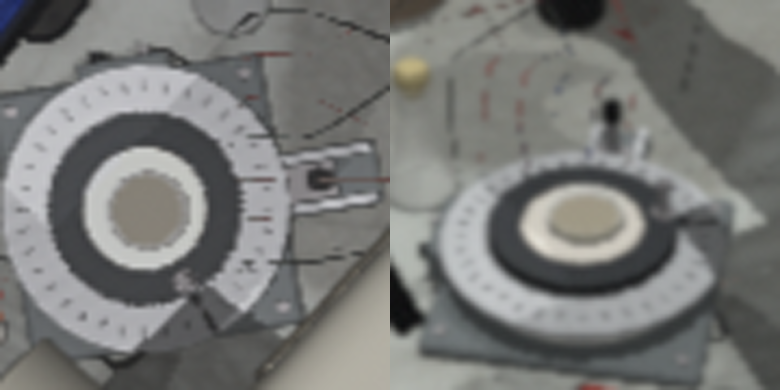

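```bash
python3 -c "
from rig import *
print(job_done())"
```

```text
the job is handed in; nothing more can be done
None
```

I pushed the lever pin counter-clockwise from about 129° to about 210°, so the pointer lines up with the long mark. I then pushed the brake post in until it stopped and handed the job in at about 18.6 s. I don't know the verdict, because the hand-in reports none.

- **Pointer:** in the last top view it sits about 0.6° (roughly 1 mm) from the long mark, and the finger's final position agrees. The side view disagreed, reading about 3° past the mark. I put that down to its oblique line of sight on a pointer that stands above the collar, since it read about 2° higher than the top view from the start. I trusted the top view.
- **Brake:** the cap is 130.0 mm from the axis in the top view, which is its home position. The force rose to about 4.5 N at the stop. The side-view figure (120 mm) is off, probably because the dark post below the cap was included in the blob.
- **Dish and bystanders:** the petri dish looked unmoved in the last picture, and the fingers never came near the other things. I did not measure their positions at the end.
- **Forces and contact:** the wrist force stayed below about 6 N in every reading between moves. The arm was raised clear of everything when I handed in.
- **Moves:** the first move call was refused because of its row format and moved nothing. After a first look I made one small corrective nudge of the ring.

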